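Seat the stud block and hold the angle gauge on its mark

ROBOT

A 6-joint arm with a two-finger parallel gripper is mounted at the origin on the work surface. World frame = base frame: x ahead of the robot, y to its left, z up, the work surface at z = 0. Lengths are in m, angles in degrees, forces in N, time in s.
With the tool pointing down it reaches from about 0.35 to 0.975 m from the base axis. Payload 7.1 kg.
Tool frame: the origin (TCP) lies at the very end of the fingers, on their centre line; the grasp point (between the pads) lies manip.hold_point_z behind it (manip.hold_point_z is the distance from the TCP to the grasp point, in m); z points along the fingers, y is the line along which they close (so a half turn about z gives the same grasp; the last joint's range is limited). The gripper opens to 88 mm and grips with 3 to 60 N. Pads are 20 mm wide; open, the fingers measure 115 mm over their backs; the gripper's body (75 mm by 178 mm) begins 61 mm behind the grasp point.
Start: joints at [69.958, 24.242, 93.386, -0, 62.372, -1.089], TCP at [0.203, 0.591, 0.223] pointing down, gripper open.
Joint ranges: [-172.04, 172.04], [-51.8, 120.97], [4.93, 147.93], [-75.15, 255.16], [6.16, 154.13], [-145.62, 145.62]. Speed limits (degrees/s): [136.94, 136.94, 172.46, 180, 180, 180].

INTERFACE

Orientations are given as [roll, pitch, yaw] about the fixed x, y, z axes, in that order (R = Rz(yaw) Ry(pitch) Rx(roll)).
In Python, from plant import manip, cams gives the robot as it stands. The module is installed in compiled form; this text tells all that it offers.
- The arm moves only by the tool servo_tool, never from a script. Its argument "commands" is a list of rows, each an object of numbers: "tx", "ty", "tz": the shift along the tool's x, y, z in m; "roll": the turn about the tool's z in rad; "jaw": the finger opening in m, from 0 to 0.0878. A call has 1 to 12 rows; each row shifts and turns the commanded pose from where the row before left it, along the tool's axes as they then stand; what a row does not reach is not made up. A row lasts 1/8 s, in which the tool goes at most 62.5 mm and 10.7 degrees, less where a joint would pass 70% of its speed; a pose out of reach is approached as far as the arm can. A call is refused whole if a number of a shift passes 0.0625 or a number of a turn 0.188, either way. A call with a gripper value outside its range is refused whole. The fingers move at their own pace and stop on an object; "squeeze" is the grip in N (left out, the last holds). Time passes only in rows, so rows that do not move let the fingers close. It gives the time, the measured TCP pose, the force, the opening and the grip force at its end, in the units of the state.
- manip.get_obs(): the state, without advancing time (a new reading comes with each control period).
- cams.camera(name): name is "scene" or "top"; returns (picture, depth): 400x640x3 uint8, red, green, blue; 400x640 float32, m along the optical axis (not along the pixel's ray), 0 where there is no reading.
- cams.camera_params(name): a dict with "fx", "fy", "cx", "cy" (pixels), "D" ([k1, k2, p1, p2, k3] as OpenCV has them; the pictures are not rectified), "R" (3x3) and "t" (3): a world point X has camera coordinates R X + t. Camera axes: x right, y down, z forward; pixel columns grow to the right and rows downward; lengths in m; the calibration is good to about 2 mm. A picture is of the moment at which its call begins. camera_params takes no time and is no camera call.
- manip.close_job(): hands the job in; it is judged then, once.
The state is a dict: "t": time; "joint_pos": joint angles; "joint_vel": joint speeds; "joint_torque": joint torques, N m; "position": TCP position; "orientation": TCP orientation; "contact_force": force on the tool from outside, world axes, zero at the start; "torque": the same for the moment, N m; "finger_gap": finger opening in m; "gripper_force": force on a finger pad.
Only numpy, scipy, OpenCV 4.12 (cv2) and the standard library are available. Lean on these libraries where they do the work, as an engineer would, in place of code of your own. Each camera call takes 0.05 s, during which the arm holds its last target. There are 200 camera calls.

TASK

Seat the steel stud block flat and square, fully down in the pocket of the aluminium fixture plate and let go of it. Then take the angle gauge by its top handle, set its foot squarely across the two uneven ridges of the stud and, pressing only lightly, rock it until the swinging needle settles on the mark at the dial's rim. Finish while still holding the gauge steady there, resting on the stud with the needle on the mark; leave the screwdriver, the weight and the parts tray where they are.

Things in the scene. Friction and masses are not known exactly. Their poses are not given: they have to be found in the camera images.
- fixture: Fixed flat aluminium plate 140 x 120 x 18 mm (x, y, z) lying on the bench, with a rectangular pocket 74 x 54 mm (x, y) and 10 mm deep in the middle of its top, 3 mm chamfer round the mouth. Origin: centre of the underside, below the pocket's centre; pocket floor 8 mm and plate top 18 mm above the origin. Its place and yaw vary.
- stud_block: Loose steel block, 0.3-0.5 kg: base 70 x 50 x 14 mm (x, y, z); in its middle an upright stud 40 (x) by 24 mm (y), flat sides to 50 mm above the underside, to grip across its 24 mm. Uneven top: two rounded ridges (radius 7 mm) along x at y = +5 and -5 mm, crests 60 and 58 mm above the underside. Origin: centre of underside, z up. Fits the pocket either way round, long side along x, then 4 mm proud.
- stud_top (a point): Point of the stud block on its vertical centre line 60 mm above the underside, level with the higher ridge; axes as the block's.
- gauge: Loose angle gauge, 0.5 kg, standing upright: steel foot 36 x 120 x 12 mm (x, y, z), round housing 120 mm across, 30 mm thick (x), centre 78 mm up, white dial on its +x face, black handle on top 24 x 30 mm (x, y) from 138 to 174 mm up. Origin: centre of underside; x: dial normal, starts roughly away from the robot; y: along the foot, right when facing the dial. Rocking = rolling about its x.
- dial_centre (a point): Centre of the dial on the gauge, 78 mm above its underside and 16 mm out along its x; the needle and the mark turn about this point. Axes as the gauge's.
- needle (a joint): Angle (rad) of the black needle, a free weighted pendulum with a 48 mm pointer. 0 = pointing to the foot (gauge upright). It hangs plumb, so when settled (about 1 s after a move) it equals the gauge's roll about its own +x: positive with its +y side up. Facing the dial, positive moves the needle left of the dial's bottom.
- mark (a joint): Angle (rad) of the mark, a small dark tab 7 mm wide at the dial's rim (49 to 62 mm from the centre), same sense as the needle: 0 at the dial's bottom, positive left of it when facing the dial. Set between 0.2 and 0.4 beforehand; stays put. Needle and mark agree when the gauge is rolled about its +x by this angle.
- needle_tip (a point): Tip of the needle, 48 mm from the dial's centre; its z axis runs along the needle.
- mark_tip (a point): Middle of the mark tab's inner part, 51 mm from the dial's centre; its z axis runs along the mark's radius.
- screwdriver: Bystander: screwdriver lying on the bench, leave it.
- weight: Bystander: knobbed steel calibration weight, 44 mm diameter, 50 mm tall, leave it.
- parts_tray: Bystander: open grey tray 90 x 130 x 30 mm, leave it.
Not all that is in view belongs to the job. What is shaped like the stud_block but pink is not meant. What is shaped like the gauge but blue or red is not meant.

How it is judged (in metres and radians):
On the way, in this order (a step that is already met when the one before it is completed fails the run):
1. the stud block is seated flat and square in the pocket and let go (x of stud_block in the frame of fixture between -0.0035 and 0.0035 m and y of stud_block in the frame of fixture between -0.0035 and 0.0035 m and z of stud_block in the frame of fixture between 0.006 and 0.0105 m and angle between the x axis of stud_block and the x axis of fixture, either way round below 0.07 rad and angle between the z axis of stud_block and the z axis of fixture, either way round below 0.04 rad and contact force between the fingers and stud_block below 0.05 N and linear speed of stud_block below 0.02 m/s), for 0.2 s.
2. the held gauge's foot rests across the ridges of the stud (contact force between gauge and stud_block between 0.2 and 30 N and x of stud_top in the frame of gauge between -0.02 and 0.02 m and y of stud_top in the frame of gauge between -0.03 and 0.03 m and z of stud_top in the frame of gauge between -0.006 and 0.006 m and contact force between the fingers and gauge above 1 N and contact force between gauge and fixture below 0.05 N and height (world z) of gauge above 0.055 m), for 0.2 s.
At the end, for the whole second after the job is handed in: Block seated in the pocket (3.5 mm, 0.07 rad, at most 2.5 mm off the floor) and untouched; gauge gripped, its foot on the stud with 0.2 to 30 N, stud within 30 mm along and 20 mm across the foot's centre, clear of plate and bench; needle still, within 0.06 rad of the mark (all of step 2 and x of stud_block in the frame of fixture between -0.0035 and 0.0035 m and y of stud_block in the frame of fixture between -0.0035 and 0.0035 m and z of stud_block in the frame of fixture between 0.006 and 0.0105 m and angle between the x axis of stud_block and the x axis of fixture, either way round below 0.07 rad and angle between the z axis of stud_block and the z axis of fixture, either way round below 0.04 rad and contact force between each of the arm, the fingers and stud_block below 0.05 N and angle between the z axis of needle_tip and the z axis of mark_tip, either way round below 0.06 rad and velocity of joint needle between -0.15 and 0.15 rad/s and linear speed of gauge below 0.02 m/s); the arm keeps its last pose, push and grip.
It fails at once if a bystander is moved by more than 30 mm (distance of any of screwdriver, weight, parts_tray from where it was at the start of the episode above 0.03 m).
It fails at once if the gauge is pressed hard on the stud (over 60 N) (contact force between gauge and stud_block above 60 N).
It also fails if it takes over 58 s, if anything falls off the work surface, if the arm or the gripper's body presses on something with over 40 N, if the wrist force passes 120 N, or if a joint passes its speed limit or range.

## Working session

There is one attempt and no reset: what is moved stays moved. The work goes in short steps, Python scripts to look and compute and a tool call to move; the robot and the scene stay as the last step left them, time stands still between calls to the robot, and variables do not carry over. Pictures are saved under pics/ and viewed, at most 10 in all, crops included, and the job is handed in when it is done.

Besides the shell and the picture viewer there is one more tool, called after ">>>" as a command line: name --argument value ..., lists and objects as JSON in quotes. servo_tool: Moves the arm, as the interface text tells. Its arguments: {"type":"object","properties":{"commands":{"type":"array","items":{"type":"object","properties":{"tx":{"type":"number"},"ty":{"type":"number"},"tz":{"type":"number"},"roll":{"type":"number"},"jaw":{"type":"number"}}}},"squeeze":{"type":"number"}},"required":["commands"]}

```bash
mkdir -p pics; ls
python3 - <<'E'
from plant import manip, cams
import cv2, numpy as np
o=manip.get_obs(); print({k:np.round(v,3) for k,v in o.items()}, manip.hold_point_z)
for n in ("scene","top"):
    p,d=cams.camera(n); cv2.imwrite(f"pics/{n}0.png",p[:,:,::-1]); np.savez(f"{n}0.npz",p=p,d=d)
    print(n,cams.camera_params(n))
E
```

```text
pics
{'t': np.float64(0.0), 'joint_pos': array([69.959, 24.283, 93.433, -0.   , 62.371, -1.086]), 'joint_vel': array([-0.057, -0.07 , -0.03 , -0.104,  0.008, -0.033]), 'joint_torque': array([ 1.0000e-03, -5.4464e+01, -2.7367e+01,  6.5000e-02,  2.3000e-02,
       -0.0000e+00]), 'position': array([0.203, 0.591, 0.222]), 'orientation': array([-1.79914e+02, -2.00000e-03,  1.61045e+02]), 'contact_force': array([ 0.624, -0.216,  0.133]), 'torque': array([-0.002, -0.009,  0.019]), 'gripper_force': np.float64(0.0), 'finger_gap': np.float64(0.088)} 0.0187
scene {'fx': 420.4402543872703, 'fy': 420.4402543872703, 'cx': 316.2481789538798, 'cy': 202.27020850702783, 'D': array([-0.01525107,  0.        ,  0.        ,  0.        ,  0.        ]), 'R': array([[ 0.46106512,  0.88710454, -0.02155216],
       [ 0.55676733, -0.30811652, -0.77141062],
       [-0.69096244,  0.34367099, -0.6359726 ]]), 't': array([-0.23276531, -0.24818193,  1.69627552])}
top {'fx': 473.3462382759734, 'fy': 473.3462382759734, 'cx': 318.0837313004694, 'cy': 202.50677366389442, 'D': array([-0.04653875,  0.        ,  0.        ,  0.        ,  0.        ]), 'R': array([[ 2.19493868e-03, -9.99784630e-01, -2.06367800e-02],
       [-9.91882138e-01,  4.47145448e-04, -1.27159838e-01],
       [ 1.27141679e-01,  2.07483616e-02, -9.91667534e-01]]), 't': array([-0.02638661,  0.55214612,  1.09957802])}
```

View pics/scene0.png

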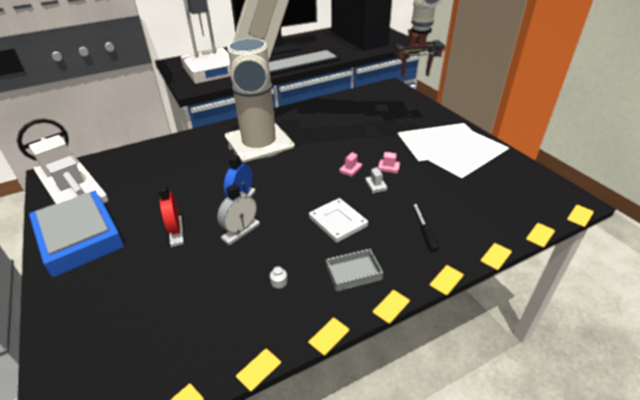

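View pics/top0.png

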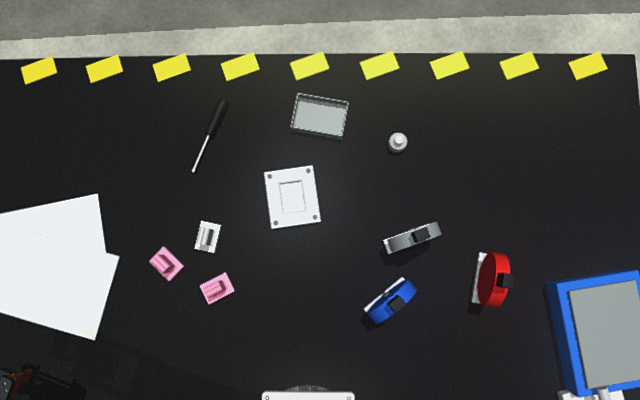

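The scene view shows the silver stud block at (376,181), the plate at (338,219), the grey gauge at (238,213) with its dial towards the camera. In the top view they are at (208,237), (292,197) and (412,237).

```bash
cat > h.py <<'E'
import numpy as np, cv2
from plant import manip, cams
def P(n):
    c=cams.camera_params(n); K=np.array([[c['fx'],0,c['cx']],[0,c['fy'],c['cy']],[0,0,1]]); return K,c['D'],c['R'],c['t']
def proj(n,X):
    K,D,R,t=P(n); return cv2.projectPoints(np.asarray(X,float).reshape(-1,3),cv2.Rodrigues(R)[0],t,K,D)[0].reshape(-1,2)
def rays(n,uv):
    K,D,R,t=P(n); q=cv2.undistortPoints(np.asarray(uv,float).reshape(-1,1,2),K,D).reshape(-1,2)
    return -R.T@t, np.c_[q,np.ones(len(q))]@R
def plane(n,uv,z):
    C,d=rays(n,uv); return C+d*((z-C[2])/d[:,2])[:,None]
def cloud(n,d,box):
    u0,v0,u1,v1=box; v,u=np.mgrid[v0:v1,u0:u1]; uv=np.c_[u.ravel(),v.ravel()]
    C,r=rays(n,uv); return (C+r*d[v0:v1,u0:u1].reshape(-1,1)), uv
def rect(pts):
    (c,s,a)=cv2.minAreaRect((np.asarray(pts)[:,:2]*1000).astype(np.float32)); return np.round(c,1),np.round(s,1),round(a,1)
E
python3 - <<'E'
from h import *
for n in("scene","top"): print(n,np.round(rays(n,[[320,200]])[0],3))
z=np.load("top0.npz"); p,d=z['p'],z['d']
boxes={'stud':(185,210,235,265),'fix':(255,155,330,240),'gauge':(375,210,450,265)}
for k,b in boxes.items():
    X,uv=cloud("top",d,b); u0,v0,u1,v1=b
    g=p[v0:v1,u0:u1].min(2).ravel()
    print(k,'zpct',np.round(np.percentile(X[:,2],[1,25,50,75,95,99,99.9]),4))
    for lo,hi in {'stud':[(.006,.03),(.035,.07)],'fix':[(.012,.03),(.004,.03)],'gauge':[(.006,.03),(.12,.2),(.15,.2)]}[k]:
        m=(X[:,2]>lo)&(X[:,2]<hi); 
        print(k,lo,hi,m.sum(),rect(X[m]),np.round(X[m].mean(0),4))
    m=(g>100)
    hz={'stud':.014,'fix':.018,'gauge':.1}[k]
    print(' bright',m.sum(),rect(plane("top",uv[m],hz)))
s=np.load("scene0.npz")['p']
a=cv2.resize(p[150:260,185:335,::-1],(600,440),interpolation=cv2.INTER_NEAREST)
b=cv2.resize(s[180:245,212:264,::-1],None,fx=6,fy=6,interpolation=cv2.INTER_CUBIC)
b=b[:390]; c=np.zeros((550,800,3),np.uint8); c[:440,:480]=a[:,:480]; c[:390,485:485+312]=b
cv2.imwrite("pics/crop.png",c)
E
```

```text
scene [ 1.418 -0.453  0.882]
top [ 0.408 -0.049  1.16 ]
stud zpct [-5.2000e-03 -1.4000e-03  5.0000e-04  3.6000e-03  5.6000e-02  6.0900e-02
  1.1601e+00]
stud 0.006 0.03 394 (array([462.4, 246.6]), array([ 71. , 113.3]), 72.4) [0.4702 0.2389 0.0139]
stud 0.035 0.07 207 (array([471.8, 244.3]), array([24.7, 40.4]), 75.6) [0.4711 0.2425 0.0554]
 bright 537 (array([471.8, 245. ]), array([51.2, 70.3]), 78.9)
fix zpct [-4.7000e-03 -3.0000e-04  2.8000e-03  1.6500e-02  2.0400e-02  2.2600e-02
  1.1601e+00]
fix 0.012 0.03 2160 (array([570. ,  38.1]), array([140.9, 120.2]), 8.2) [0.5691 0.0378 0.0179]
fix 0.004 0.03 2919 (array([571.1,  39.9]), array([184.1, 209.7]), 90.0) [0.5692 0.0377 0.0152]
 bright 2887 (array([569.7,  39.1]), array([141.7, 123.2]), 8.4)
gauge zpct [-4.6000e-03 -6.0000e-04  1.2000e-03  4.1000e-03  1.4950e-01  1.7600e-01
  1.1601e+00]
gauge 0.006 0.03 103 (array([ 468.8, -264.6]), array([ 96.2, 160. ]), 1.2) [ 0.4568 -0.2182  0.0114]
gauge 0.12 0.2 558 (array([ 468.2, -243.5]), array([30.7, 89.2]), 19.8) [ 0.4667 -0.2389  0.1449]
gauge 0.15 0.2 186 (array([ 468. , -243.8]), array([24. , 31.2]), 19.8) [ 0.4675 -0.2422  0.1731]
 bright 529 (array([ 466.5, -236.8]), array([ 34. , 126.5]), 19.6)
```

View pics/crop.png

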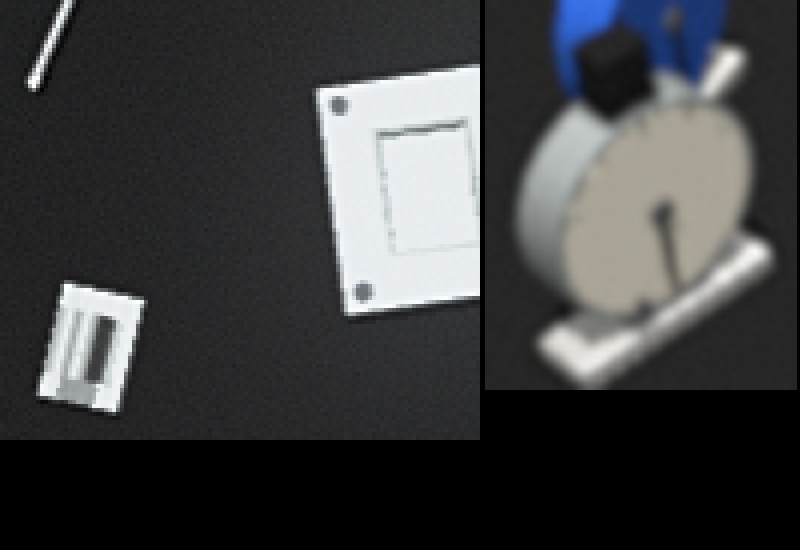

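The crop shows the stud block's long axis tilted slightly, the plate's pocket, and on the grey dial a needle at the bottom with a dark mark left of it at crop (645,305). Measured sizes match the given ones: block 51x70 at (0.472, 0.2444), yaw about −11.3°; plate 141x120 at (0.570, 0.038), yaw 8.3°; gauge at (0.468, −0.2436), yaw 19.7°.

>>> servo_tool --commands '[{"roll": -0.13, "tx": -0.0333, "ty": -0.0287, "jaw": 0.07}, {"tx": -0.0333, "ty": -0.0287}, {"tx": -0.0333, "ty": -0.0287}, {"tx": -0.0333, "ty": -0.0287}, {"tx": -0.0333, "ty": -0.0287}, {"tx": -0.0333, "ty": -0.0287}, {"tx": -0.0333, "ty": -0.0287}, {"tx": -0.0333, "ty": -0.0287}, {"tx": -0.0333, "ty": -0.0287}, {"tx": -0.0333, "ty": -0.0287}, {}, {}]'

```text
invalid input
```

```bash
cat >> h.py <<'E'
def delta(x,y,z,yaw):
    o=manip.get_obs(); p=np.array(o['position']); psi=o['orientation'][2]
    w=np.radians(yaw); d=np.array([x,y,z])-p
    tx=np.array([np.cos(w),np.sin(w)]); ty=np.array([np.sin(w),-np.cos(w)])
    r=-np.radians((yaw-psi+180)%360-180)
    print('at',np.round(p,4),np.round(o['orientation'],1),'t',round(float(o['t']),2),'F',np.round(o['contact_force'],1),'gap',round(float(o['finger_gap']),4),'gf',round(float(o['gripper_force']),1))
    print('after roll',round(r,4),'tx',round(d[:2]@tx,4),'ty',round(d[:2]@ty,4),'tz',round(-d[2],4))
E
python3 - <<'E'
from h import *
z=np.load("top0.npz"); p,d=z['p'],z['d']
# block yaw / centre from bright contour; ridge height by side
b=(185,210,235,265); X,uv=cloud("top",d,b); w=np.radians(-11.3)
q=(X[:,:2]-[.4718,.2447])@np.array([[np.cos(w),-np.sin(w)],[np.sin(w),np.cos(w)]])
for lo,hi in((-12,-8),(-8,-4),(-4,0),(0,4),(4,8),(8,12)):
    m=(abs(q[:,0])<.017)&(q[:,1]>lo/1e3)&(q[:,1]<hi/1e3)&(X[:,2]>.03)&(X[:,2]<.08); print(lo,hi,m.sum(),np.round(X[m,2].mean()*1e3,2))
# fixture refine: bright contour in scene view
b=(185,210,235,265); u0,v0,u1,v1=b
for th in(90,130,160):
    g=p[v0:v1,u0:u1].max(2).ravel()>th; print(th,rect(plane("top",uv[g],.014)))
delta(.4718,.2446,.0215,168.7)
E
```

```text
-12 -8 54 48.08
-8 -4 30 57.59
-4 0 21 56.96
0 4 31 58.7
4 8 24 58.3
8 12 18 57.48
90 (array([472.3, 244.7]), array([53. , 71.6]), 77.7)
130 (array([471.7, 244.7]), array([49.7, 69.6]), 77.6)
160 (array([471.8, 244.8]), array([49.4, 69.5]), 77.6)
at [0.2028 0.5907 0.222 ] [-179.9   -0.   161. ] t 0.1 F [ 0.9 -0.3 -0.1] gap 0.088 gf 0.0
after roll -0.1335 tx -0.3316 ty -0.2866 tz 0.2005
```

>>> servo_tool --commands '[{"tx": -0.0335, "ty": -0.0283, "tz": 0.0, "roll": -0.12, "jaw": 0.07}, {"tx": -0.0335, "ty": -0.0283, "tz": 0.0, "roll": 0.0, "jaw": 0.07}, {"tx": -0.0335, "ty": -0.0283, "tz": 0.0, "roll": 0.0, "jaw": 0.07}, {"tx": -0.0335, "ty": -0.0283, "tz": 0.0, "roll": 0.0, "jaw": 0.07}, {"tx": -0.0335, "ty": -0.0283, "tz": 0.0, "roll": 0.0, "jaw": 0.07}, {"tx": -0.0335, "ty": -0.0283, "tz": 0.0, "roll": 0.0, "jaw": 0.07}, {"tx": -0.0335, "ty": -0.0283, "tz": 0.0, "roll": 0.0, "jaw": 0.07}, {"tx": -0.0335, "ty": -0.0283, "tz": 0.0, "roll": 0.0, "jaw": 0.07}, {"tx": -0.0335, "ty": -0.0283, "tz": 0.0, "roll": 0.0, "jaw": 0.07}, {"tx": -0.0335, "ty": -0.0283, "tz": 0.0, "roll": 0.0, "jaw": 0.07}]' --squeeze 30

```text
t: 1.35
position: [0.4676, 0.24, 0.2225]
orientation: [-180.0, -0.0, 167.9]
contact_force: [0.6, 0.9, 0.6]
finger_gap: 0.07
gripper_force: 0.0
```

```bash
python3 -c "
from h import *
delta(.4718,.2447,.0215,167.8)"
```

```text
at [0.4676 0.24   0.2225] [-180.    -0.   167.9] t 1.35 F [0.6 0.9 0.6] gap 0.07 gf 0.0
after roll 0.0021 tx -0.0031 ty 0.0055 tz 0.201
```

>>> servo_tool --commands '[{"tx": 0, "ty": 0.001, "tz": 0.05, "roll": 0, "jaw": 0.07}, {"tx": 0, "ty": 0, "tz": 0.05, "roll": 0, "jaw": 0.07}, {"tx": 0, "ty": 0, "tz": 0.03, "roll": 0, "jaw": 0.07}, {"tx": 0, "ty": 0, "tz": 0, "roll": 0, "jaw": 0.07}]'

```text
t: 1.85
position: [0.4654, 0.2413, 0.0905]
orientation: [-179.8, -0.2, 167.9]
contact_force: [-0.7, 0.0, 0.5]
finger_gap: 0.0699
gripper_force: 0.0
```

```bash
python3 -c "
from h import *
delta(.4718,.2447,.0215,167.8)"
```

```text
at [0.4654 0.2413 0.0905] [-179.8   -0.2  167.9] t 1.85 F [-0.7  0.   0.5] gap 0.0699 gf 0.0
after roll 0.002 tx -0.0056 ty 0.0046 tz 0.069
```

>>> servo_tool --commands '[{"tx": -0.0055, "ty": 0.0045, "tz": 0.02, "roll": 0, "jaw": 0.07}, {"tx": 0, "ty": 0, "tz": 0.03, "roll": 0, "jaw": 0.07}, {"tx": 0, "ty": 0, "tz": 0.017, "roll": 0, "jaw": 0.07}, {"tx": 0, "ty": 0, "tz": 0, "roll": 0, "jaw": 0.07}]'

```text
t: 2.35
position: [0.4732, 0.2454, 0.0255]
orientation: [-180.0, -0.1, 167.9]
contact_force: [-0.5, -1.1, -0.6]
finger_gap: 0.0698
gripper_force: 0.0
```

>>> servo_tool --commands '[{"tx": 0, "ty": 0, "tz": 0, "roll": 0, "jaw": 0.02}, {"tx": 0, "ty": 0, "tz": 0, "roll": 0, "jaw": 0.02}, {"tx": 0, "ty": 0, "tz": 0, "roll": 0, "jaw": 0.02}, {"tx": 0, "ty": 0, "tz": 0, "roll": 0, "jaw": 0.02}]' --squeeze 40

```text
t: 2.85
position: [0.4737, 0.2456, 0.026]
orientation: [180.0, 0.0, 167.9]
contact_force: [-0.5, -0.3, 0.4]
finger_gap: 0.0335
gripper_force: 0.0
```

>>> servo_tool --commands '[{"tx": 0, "ty": 0, "tz": 0.004, "roll": 0, "jaw": 0.015}, {"tx": 0, "ty": 0, "tz": 0, "roll": 0, "jaw": 0.015}, {"tx": 0, "ty": 0, "tz": 0, "roll": 0, "jaw": 0.015}, {"tx": 0, "ty": 0, "tz": 0, "roll": 0, "jaw": 0.015}]' --squeeze 40

```text
t: 3.35
position: [0.4741, 0.2459, 0.0221]
orientation: [180.0, 0.1, 167.9]
contact_force: [-0.8, 0.6, 5.8]
finger_gap: 0.0236
gripper_force: 40.0
```

>>> servo_tool --commands '[{"tx": 0, "ty": 0, "tz": -0.02, "roll": 0, "jaw": 0.015}, {"tx": 0, "ty": 0, "tz": -0.03, "roll": 0, "jaw": 0.015}, {"tx": 0, "ty": 0, "tz": -0.01, "roll": -0.12, "jaw": 0.015}, {"tx": 0, "ty": 0, "tz": 0, "roll": -0.12, "jaw": 0.015}, {"tx": 0, "ty": 0, "tz": 0, "roll": -0.115, "jaw": 0.015}, {"tx": 0, "ty": 0, "tz": 0, "roll": 0, "jaw": 0.015}]'

```text
t: 4.1
position: [0.4728, 0.2452, 0.081]
orientation: [-180.0, -0.1, -171.8]
contact_force: [-0.6, -0.3, -4.2]
finger_gap: 0.024
gripper_force: 40.0
```

```bash
python3 -c "
from h import *
delta(.5719,.0393,.0301,-171.7)"
```

```text
at [0.4728 0.2452 0.081 ] [-1.800e+02 -1.000e-01 -1.718e+02] t 4.1 F [-0.6 -0.3 -4.2] gap 0.024 gf 40.0
after roll -0.0017 tx -0.0683 ty -0.2181 tz 0.0509
```

>>> servo_tool --commands '[{"tx": -0.0085, "ty": -0.0272, "tz": 0, "roll": 0, "jaw": 0.015}, {"tx": -0.0085, "ty": -0.0272, "tz": 0, "roll": 0, "jaw": 0.015}, {"tx": -0.0085, "ty": -0.0272, "tz": 0, "roll": 0, "jaw": 0.015}, {"tx": -0.0085, "ty": -0.0272, "tz": 0, "roll": 0, "jaw": 0.015}, {"tx": -0.0085, "ty": -0.0272, "tz": 0, "roll": 0, "jaw": 0.015}, {"tx": -0.0085, "ty": -0.0272, "tz": 0, "roll": 0, "jaw": 0.015}, {"tx": -0.0085, "ty": -0.0272, "tz": 0, "roll": 0, "jaw": 0.015}, {"tx": -0.0085, "ty": -0.0272, "tz": 0, "roll": 0, "jaw": 0.015}, {"tx": 0, "ty": 0, "tz": 0, "roll": 0, "jaw": 0.015}, {"tx": 0, "ty": 0, "tz": 0, "roll": 0, "jaw": 0.015}]'

```text
t: 5.35
position: [0.5713, 0.0401, 0.0811]
orientation: [180.0, -0.1, -171.8]
contact_force: [-0.4, 0.0, -3.7]
finger_gap: 0.024
gripper_force: 40.0
```

```bash
python3 -c "
from h import *
delta(.5719,.0393,.0301,-171.7)"
```

```text
at [0.5713 0.0401 0.0811] [ 1.800e+02 -1.000e-01 -1.718e+02] t 5.35 F [-0.4  0.  -3.7] gap 0.024 gf 40.0
after roll -0.0025 tx -0.0004 ty -0.0009 tz 0.051
```

>>> servo_tool --commands '[{"tx": -0.0005, "ty": -0.001, "tz": 0.02, "roll": 0, "jaw": 0.015}, {"tx": 0, "ty": 0, "tz": 0.012, "roll": 0, "jaw": 0.015}, {"tx": 0, "ty": 0, "tz": 0.004, "roll": 0, "jaw": 0.015}, {"tx": 0, "ty": 0, "tz": 0.004, "roll": 0, "jaw": 0.015}, {"tx": 0, "ty": 0, "tz": 0.003, "roll": 0, "jaw": 0.015}]'

```text
t: 5.98
position: [0.5729, 0.0391, 0.0386]
orientation: [-180.0, 0.0, -171.7]
contact_force: [-0.1, 0.3, -4.6]
finger_gap: 0.0234
gripper_force: 40.0
```

>>> servo_tool --commands '[{"tx": 0, "ty": 0, "tz": 0.003, "roll": 0, "jaw": 0.015}, {"tx": 0, "ty": 0, "tz": 0.003, "roll": 0, "jaw": 0.015}, {"tx": 0, "ty": 0, "tz": 0, "roll": 0, "jaw": 0.015}]'

```text
t: 6.35
position: [0.5726, 0.039, 0.0325]
orientation: [180.0, -0.0, -171.7]
contact_force: [0.1, -0.5, -4.0]
finger_gap: 0.0239
gripper_force: 40.0
```

>>> servo_tool --commands '[{"tx": 0, "ty": 0, "tz": 0.002, "roll": 0, "jaw": 0.015}, {"tx": 0, "ty": 0, "tz": 0.001, "roll": 0, "jaw": 0.015}, {"tx": 0, "ty": 0, "tz": 0, "roll": 0, "jaw": 0.015}]'

```text
t: 6.72
position: [0.5728, 0.039, 0.0301]
orientation: [-180.0, 0.0, -171.7]
contact_force: [-2.6, -0.8, 1.7]
finger_gap: 0.0238
gripper_force: 40.0
```

>>> servo_tool --commands '[{"tx": 0, "ty": 0, "tz": 0, "roll": 0, "jaw": 0.06}, {"tx": 0, "ty": 0, "tz": 0, "roll": 0, "jaw": 0.06}, {"tx": 0, "ty": 0, "tz": 0, "roll": 0, "jaw": 0.06}, {"tx": 0, "ty": 0, "tz": -0.05, "roll": 0, "jaw": 0.06}, {"tx": 0, "ty": 0, "tz": -0.06, "roll": 0, "jaw": 0.06}, {"tx": 0, "ty": 0, "tz": -0.06, "roll": 0, "jaw": 0.06}, {"tx": 0, "ty": 0, "tz": -0.03, "roll": 0, "jaw": 0.06}, {"tx": 0, "ty": 0.03, "tz": 0, "roll": 0.18, "jaw": 0.06}, {"tx": 0, "ty": -0.04, "tz": 0, "roll": 0.18, "jaw": 0.06}, {"tx": 0, "ty": -0.05, "tz": 0, "roll": 0.18, "jaw": 0.06}, {"tx": 0, "ty": -0.05, "tz": 0, "roll": 0.18, "jaw": 0.06}, {"tx": 0, "ty": 0, "tz": 0, "roll": 0.18, "jaw": 0.06}]'

```text
t: 8.22
position: [0.5357, -0.0687, 0.2296]
orientation: [-180.0, -0.0, 136.2]
contact_force: [0.6, 1.0, -0.4]
finger_gap: 0.0598
gripper_force: 0.0
```

```bash
cat > look.py <<'E'
from h import *
import sys
n=sys.argv[1]
for c in("top","scene"):
    p,d=cams.camera(c); np.savez(f"{c}{n}.npz",p=p,d=d)
E
python3 look.py 1
python3 - <<'E'
from h import *
z=np.load("top1.npz"); p,d=z['p'],z['d']
X,uv=cloud("top",d,(255,155,330,240))
for lo,hi in((.012,.03),(.035,.075)):
    m=(X[:,2]>lo)&(X[:,2]<hi); print(lo,m.sum(),rect(X[m]),np.round(X[m].mean(0),4))
w=np.radians(8.2); q=(X[:,:2]-[.570,.0382])@np.array([[np.cos(w),-np.sin(w)],[np.sin(w),np.cos(w)]])
for lo,hi in((-12,-8),(-8,-4),(-4,0),(0,4),(4,8),(8,12)):
    m=(abs(q[:,0])<.015)&(q[:,1]>lo/1e3)&(q[:,1]<hi/1e3)&(X[:,2]>.03)&(X[:,2]<.1); print(lo,hi,m.sum(),np.round(np.median(X[m,2])*1e3,2))
delta(.468,-.2437,.2,109.7)
a=cv2.resize(p[150:245,250:335,::-1],None,fx=5,fy=5,interpolation=cv2.INTER_CUBIC)
s=np.load("scene1.npz")['p']; b=cv2.resize(s[170:250,300:375,::-1],None,fx=5,fy=5,interpolation=cv2.INTER_CUBIC)
c=np.zeros((480,800,3),np.uint8); c[:475,:425]=a; c[:400,425:800]=b; cv2.imwrite("pics/seat.png",c)
E
```

```text
0.012 1362 (array([569.9,  38.2]), array([140.7, 120.2]), 8.4) [0.5657 0.0519 0.0181]
0.035 23 (array([579.4,  47.1]), array([ 6.4, 21.9]), 78.4) [0.5809 0.0463 0.0668]
-12 -8 0 nan
-8 -4 0 nan
-4 0 0 nan
0 4 0 nan
4 8 8 67.37
8 12 6 64.66
at [ 0.5367 -0.067   0.2298] [180.    0.  136.5] t 8.32 F [-0.8 -0.4 -0.2] gap 0.06 gf 0.0
after roll 0.4683 tx -0.1432 ty -0.1243 tz 0.0298
  return _methods._mean(a, axis=axis, dtype=dtype,
  ret = ret.dtype.type(ret / rcount)
```

View pics/seat.png

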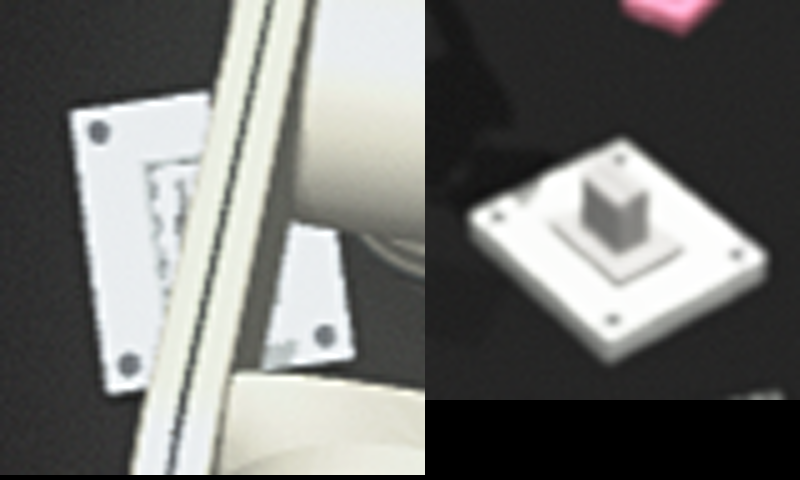

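The seat crop shows the block sitting level in the pocket, its base just proud of the plate (scene ~ (420,220)); the arm hides most of it in the top view. On to the gauge.

>>> servo_tool --commands '[{"tx": 0, "ty": 0, "tz": 0, "roll": 0.16, "jaw": 0.06}, {"tx": 0, "ty": 0, "tz": 0, "roll": 0.16, "jaw": 0.06}, {"tx": 0, "ty": 0, "tz": 0, "roll": 0.148, "jaw": 0.06}, {"tx": -0.029, "ty": -0.025, "tz": 0, "roll": 0, "jaw": 0.06}, {"tx": -0.029, "ty": -0.025, "tz": 0, "roll": 0, "jaw": 0.06}, {"tx": -0.029, "ty": -0.025, "tz": 0, "roll": 0, "jaw": 0.06}, {"tx": -0.029, "ty": -0.025, "tz": 0, "roll": 0, "jaw": 0.06}, {"tx": -0.027, "ty": -0.024, "tz": 0, "roll": 0, "jaw": 0.06}, {"tx": 0, "ty": 0, "tz": 0.02, "roll": 0, "jaw": 0.06}, {"tx": 0, "ty": 0, "tz": 0, "roll": 0, "jaw": 0.06}]'

```text
t: 9.57
position: [0.4683, -0.2423, 0.2086]
orientation: [-179.9, -0.1, 110.1]
contact_force: [-0.4, -0.4, -0.1]
finger_gap: 0.0599
gripper_force: 0.0
```

```bash
python3 -c "
from h import *
delta(.468,-.2437,.145,109.7)
s=np.load('scene1.npz')['p'];t=np.load('top1.npz')['p']
b=cv2.resize(s[175:250,205:270,::-1],None,fx=8,fy=8,interpolation=cv2.INTER_CUBIC); cv2.imwrite('pics/dial.png',b)
# predicted pixels: dial centre, bottom, mark at several angles (gauge frame -> world)
y=np.radians(19.7); R=np.array([[np.cos(y),-np.sin(y),0],[np.sin(y),np.cos(y),0],[0,0,1]])
for a in (None,0,.2,.3,.4):
    q=[.016,0,.078] if a is None else [.016,-.0555*np.sin(a),.078-.0555*np.cos(a)]
    u=proj('scene',np.array([.468,-.2437,0])+R@q)[0]; print(a,np.round(u,1),np.round((u-[205,175]+.5)*8-.5))
"
```

```text
at [ 0.4683 -0.2423  0.2086] [-1.799e+02 -1.000e-01  1.101e+02] t 9.57 F [-0.4 -0.4 -0.1] gap 0.0599 gf 0.0
after roll 0.0064 tx -0.0012 ty -0.0008 tz 0.0636
None [240.1 213.9] [284. 315.]
0 [242.6 227.8] [304. 426.]
0.2 [239.7 229.4] [281. 439.]
0.3 [238.2 230. ] [269. 443.]
0.4 [236.8 230.4] [258. 447.]
```

View pics/dial.png

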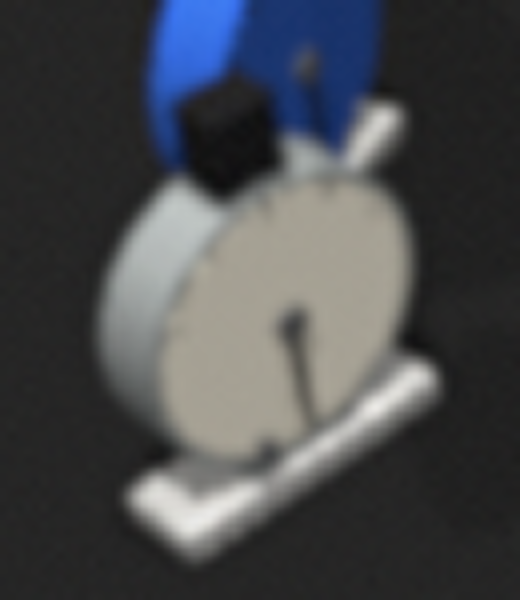

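The dial crop shows the hub at (291,320), the needle to (313,420) and the mark at (267,448), i.e. a mark angle of about 0.3–0.4 rad.

>>> servo_tool --commands '[{"tx": -0.001, "ty": -0.001, "tz": 0.03, "roll": 0, "jaw": 0.06}, {"tx": 0, "ty": 0, "tz": 0.02, "roll": 0, "jaw": 0.06}, {"tx": 0, "ty": 0, "tz": 0.011, "roll": 0, "jaw": 0.06}, {"tx": 0, "ty": 0, "tz": 0, "roll": 0, "jaw": 0.04}, {"tx": 0, "ty": 0, "tz": 0, "roll": 0, "jaw": 0.03}, {"tx": 0, "ty": 0, "tz": 0, "roll": 0, "jaw": 0.015}, {"tx": 0, "ty": 0, "tz": 0, "roll": 0, "jaw": 0.015}, {"tx": 0, "ty": 0, "tz": 0, "roll": 0, "jaw": 0.015}, {"tx": 0, "ty": 0, "tz": 0, "roll": 0, "jaw": 0.015}]' --squeeze 20

```text
t: 10.7
position: [0.469, -0.2443, 0.1492]
orientation: [179.9, 0.0, 109.9]
contact_force: [0.8, 1.6, 5.0]
finger_gap: 0.0239
gripper_force: 20.0
```

>>> servo_tool --commands '[{"tx": 0, "ty": 0, "tz": -0.01, "roll": 0, "jaw": 0.015}, {"tx": 0, "ty": 0, "tz": -0.02, "roll": 0, "jaw": 0.015}, {"tx": 0, "ty": 0, "tz": -0.025, "roll": 0, "jaw": 0.015}, {"tx": 0, "ty": 0, "tz": -0.025, "roll": 0, "jaw": 0.015}, {"tx": 0, "ty": 0, "tz": -0.01, "roll": 0.1, "jaw": 0.015}, {"tx": 0, "ty": 0, "tz": 0, "roll": 0.1, "jaw": 0.015}, {"tx": 0, "ty": 0, "tz": 0, "roll": 0, "jaw": 0.015}]'

```text
t: 11.58
position: [0.4675, -0.2439, 0.2383]
orientation: [-179.9, -0.0, 98.5]
contact_force: [0.1, 0.0, -5.5]
finger_gap: 0.0239
gripper_force: 20.0
```

```bash
python3 -c "
from h import *
delta(.573,.0232,.235,98.3)"
```

```text
at [ 0.4675 -0.2439  0.2383] [-179.9   -0.    98.5] t 11.57 F [ 0.1  0.  -5.5] gap 0.0239 gf 20.0
after roll 0.0031 tx 0.249 ty 0.1429 tz 0.0033
```

>>> servo_tool --commands '[{"tx": 0.012, "ty": 0.007, "tz": 0, "roll": 0, "jaw": 0.015}, {"tx": 0.025, "ty": 0.0143, "tz": 0, "roll": 0, "jaw": 0.015}, {"tx": 0.028, "ty": 0.016, "tz": 0, "roll": 0, "jaw": 0.015}, {"tx": 0.028, "ty": 0.016, "tz": 0, "roll": 0, "jaw": 0.015}, {"tx": 0.028, "ty": 0.016, "tz": 0, "roll": 0, "jaw": 0.015}, {"tx": 0.028, "ty": 0.016, "tz": 0, "roll": 0, "jaw": 0.015}, {"tx": 0.028, "ty": 0.016, "tz": 0, "roll": 0, "jaw": 0.015}, {"tx": 0.028, "ty": 0.016, "tz": 0, "roll": 0, "jaw": 0.015}, {"tx": 0.025, "ty": 0.0143, "tz": 0, "roll": 0, "jaw": 0.015}, {"tx": 0.012, "ty": 0.007, "tz": 0, "roll": 0, "jaw": 0.015}, {"tx": 0.005, "ty": 0.003, "tz": 0, "roll": 0, "jaw": 0.015}, {"tx": 0, "ty": 0, "tz": 0, "roll": 0, "jaw": 0.015}]'

```text
t: 13.08
position: [0.572, 0.0208, 0.2385]
orientation: [-180.0, 0.0, 98.4]
contact_force: [-0.5, -0.6, -5.0]
finger_gap: 0.0238
gripper_force: 20.0
```

```bash
python3 look.py 2; python3 -c "
from h import *
delta(.573,.0232,.235,98.3)
s=np.load('scene2.npz')['p']
u=proj('scene',[.588,.0232,.148])[0].astype(int); print(u)
b=cv2.resize(s[u[1]-50:u[1]+50,u[0]-50:u[0]+50,::-1],None,fx=6,fy=6,interpolation=cv2.INTER_CUBIC); cv2.imwrite('pics/dial2.png',b); print(u-50)
"
```

```text
at [0.572  0.0202 0.2386] [-180.     0.    98.4] t 13.18 F [-0.5 -0.3 -6.5] gap 0.0237 gf 20.0
after roll 0.0016 tx 0.0028 ty 0.0014 tz 0.0036
[335 187]
[285 137]
```

View pics/dial2.png

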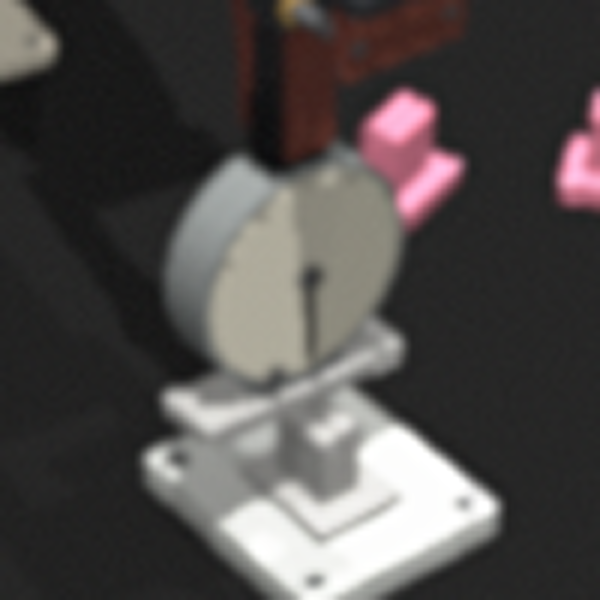

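The picture shows the held gauge upright over the seated stud: hub (313,275), needle straight down to (310,352), mark at (275,377). I'll write a dial reader by rectifying onto the dial plane.

```bash
cat > dial.py <<'E'
from h import *
def read(roll=0.,img=None,save=None,o=None,n=1):
    o=o or manip.get_obs(); yaw=np.radians(o['orientation'][2]-90)
    gx=np.array([np.cos(yaw),np.sin(yaw),0]); yh=np.array([-gx[1],gx[0],0]); zg=np.array([-yh[0]*np.sin(roll),-yh[1]*np.sin(roll),np.cos(roll)])
    c=np.array(o['position'])+[0,0,.0187]-.09*zg+.016*gx
    if img is None: img=np.mean([cams.camera("scene")[0] for _ in range(n)],0)
    g=img.astype(np.float32).mean(2)
    s=np.arange(-75,75.01,.5)/1e3; A,B=np.meshgrid(-s,-s)   # facing the dial: +y to the right => column = +y
    A=-A
    X=c+A[...,None]*yh+B[...,None]*np.array([0,0,1.])
    uv=proj("scene",X).reshape(*A.shape,2).astype(np.float32)
    r=cv2.remap(g,uv[...,0],uv[...,1],cv2.INTER_CUBIC)
    if save: cv2.imwrite(save,cv2.resize(np.clip(r,0,255).astype(np.uint8),None,fx=2,fy=2))
    dk=cv2.medianBlur(np.clip(r,0,255).astype(np.uint8),61).astype(np.float32)-r
    bl=cv2.GaussianBlur(dk,(0,0),8); m=np.hypot(A,B)<.010
    i=np.argmax(np.where(m,bl,-1e9)); a0,b0=A.ravel()[i],B.ravel()[i]
    da,db=A-a0,B-b0; rad=np.hypot(da,db); ang=-np.arctan2(da,-db)     # + = left of bottom
    res={'hub_mm':np.round([a0*1e3,b0*1e3],1)}
    for k,lo,hi in(('needle',.018,.042),('mark',.048,.057)):
        sel=(rad>lo)&(rad<hi)&(abs(ang)<.8); bins=np.linspace(-.7,.7,57)
        prof=[ (r[sel&(abs(ang-b)<.03)]).mean() for b in bins]
        prof=np.array(prof); res[k]=prof
        base=np.median(prof); w=np.clip(base-prof,0,None); j=np.argmax(w); ww=w*(abs(bins-bins[j])<.15); res[k]=round(float((ww*bins).sum()/ww.sum()),3); res[k+'_c']=round(float(w[j]),1)
    return res
E
python3 - <<'E'
from dial import *
print(read(0,np.load('scene2.npz')['p'],'pics/rect2.png'))
E
```

```text
{'hub_mm': array([ 3.5, -5. ]), 'needle': -0.01, 'needle_c': 43.8, 'mark': 0.407, 'mark_c': 26.9}
```

View pics/rect2.png

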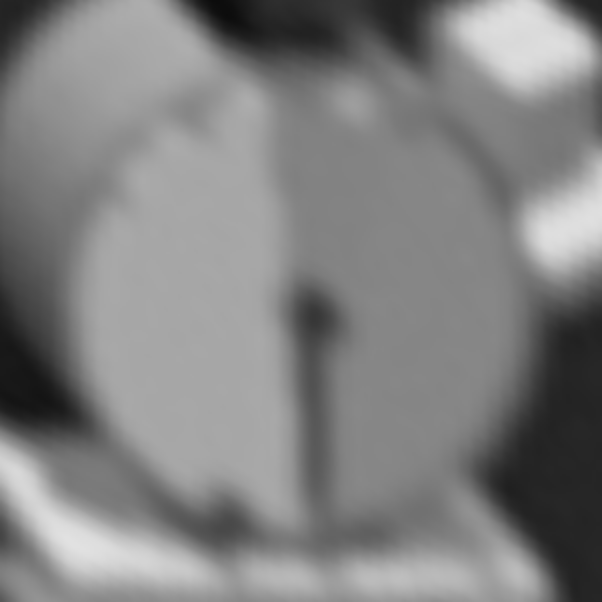

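The rectified dial shows the hub at (316,312), needle vertical to (315,500), and mark at (228,517): mark angle about 0.35–0.40 rad. Now touch down, about 15 mm off-centre so that pressing rolls it the right way.

>>> servo_tool --commands '[{"tx": 0.003, "ty": 0.001, "tz": 0.008, "roll": 0, "jaw": 0.015}, {"tx": 0, "ty": 0, "tz": 0.006, "roll": 0, "jaw": 0.015}, {"tx": 0, "ty": 0, "tz": 0.003, "roll": 0, "jaw": 0.015}, {"tx": 0, "ty": 0, "tz": 0, "roll": 0, "jaw": 0.015}, {"tx": 0, "ty": 0, "tz": 0.001, "roll": 0, "jaw": 0.015}, {"tx": 0, "ty": 0, "tz": 0, "roll": 0, "jaw": 0.015}]' --squeeze 15

```text
t: 13.92
position: [0.5729, 0.0241, 0.2208]
orientation: [180.0, 0.0, 98.4]
contact_force: [0.3, 0.1, -4.7]
finger_gap: 0.0242
gripper_force: 15.0
```

>>> servo_tool --commands '[{"tx": 0, "ty": 0, "tz": 0.001, "roll": 0, "jaw": 0.015}, {"tx": 0, "ty": 0, "tz": 0.001, "roll": 0, "jaw": 0.015}]'

```text
t: 14.18
position: [0.5729, 0.0241, 0.2187]
orientation: [180.0, 0.0, 98.4]
contact_force: [0.8, -0.7, -7.5]
finger_gap: 0.0238
gripper_force: 15.0
```

>>> servo_tool --commands '[{"tx": 0, "ty": 0, "tz": 0.001, "roll": 0, "jaw": 0.015}, {"tx": 0, "ty": 0, "tz": 0, "roll": 0, "jaw": 0.015}]'

```text
t: 14.42
position: [0.5728, 0.0241, 0.2176]
orientation: [-180.0, 0.0, 98.4]
contact_force: [0.6, -0.1, -4.5]
finger_gap: 0.0242
gripper_force: 15.0
```

>>> servo_tool --commands '[{"tx": 0, "ty": 0, "tz": 0.001, "roll": 0, "jaw": 0.015}, {"tx": 0, "ty": 0, "tz": 0, "roll": 0, "jaw": 0.015}]'

```text
t: 14.68
position: [0.5731, 0.024, 0.2173]
orientation: [180.0, 0.0, 98.4]
contact_force: [-1.4, -0.4, 0.2]
finger_gap: 0.0241
gripper_force: 15.0
```

>>> servo_tool --commands '[{"tx": -0.002, "ty": 0, "tz": 0.0003, "roll": 0, "jaw": 0.015}, {"tx": -0.004, "ty": 0, "tz": 0.0005, "roll": 0, "jaw": 0.015}, {"tx": -0.004, "ty": 0, "tz": 0.0007, "roll": 0, "jaw": 0.015}, {"tx": 0, "ty": 0, "tz": 0, "roll": 0, "jaw": 0.015}]' --squeeze 12

```text
t: 15.18
position: [0.5747, 0.0136, 0.2155]
orientation: [180.0, 0.0, 98.4]
contact_force: [0.0, -2.1, 3.8]
finger_gap: 0.0239
gripper_force: 12.0
```

```bash
python3 -c "
from dial import *
print(read(.05,n=1)); delta(.573,.024,.2173,98.3)"
```

```text
{'hub_mm': array([ 3.5, -4.5]), 'needle': 0.0, 'needle_c': 43.2, 'mark': 0.335, 'mark_c': 23.7}
at [0.5747 0.0137 0.2155] [180.    0.   98.4] t 15.22 F [-0.1 -1.8  4.4] gap 0.024 gf 12.0
after roll 0.0018 tx 0.0104 ty -0.0002 tz -0.0018
```

>>> servo_tool --commands '[{"tx": -0.004, "ty": 0, "tz": 0.0007, "roll": 0, "jaw": 0.015}, {"tx": -0.004, "ty": 0, "tz": 0.0007, "roll": 0, "jaw": 0.015}, {"tx": -0.004, "ty": 0, "tz": 0.0008, "roll": 0, "jaw": 0.015}, {"tx": 0, "ty": 0, "tz": 0, "roll": 0, "jaw": 0.015}]'

```text
t: 15.72
position: [0.5762, 0.0019, 0.2127]
orientation: [180.0, 0.0, 98.4]
contact_force: [0.4, -0.1, 0.6]
finger_gap: 0.0238
gripper_force: 12.0
```

>>> servo_tool --commands '[{"tx": -0.004, "ty": 0, "tz": 0.0009, "roll": 0, "jaw": 0.015}, {"tx": -0.004, "ty": 0, "tz": 0.001, "roll": 0, "jaw": 0.015}, {"tx": -0.004, "ty": 0, "tz": 0.0011, "roll": 0, "jaw": 0.015}, {"tx": 0, "ty": 0, "tz": 0, "roll": 0, "jaw": 0.015}]'

```text
t: 16.23
position: [0.5777, -0.0098, 0.2095]
orientation: [-180.0, -0.0, 98.4]
contact_force: [-0.2, 0.2, -3.7]
finger_gap: 0.0243
gripper_force: 12.0
```

```bash
python3 -c "
from dial import *
print(read(.2,n=1)); delta(.573,.024,.2173,98.3)"
```

```text
{'hub_mm': array([ 2.5, -4. ]), 'needle': -0.001, 'needle_c': 35.6, 'mark': 0.173, 'mark_c': 41.4}
at [ 0.5776 -0.0098  0.2096] [-180.     0.    98.4] t 16.27 F [ 1.2  0.4 -4.2] gap 0.024 gf 12.0
after roll 0.0019 tx 0.0341 ty 0.0003 tz -0.0077
```

>>> servo_tool --commands '[{"tx": -0.004, "ty": 0, "tz": 0.0016, "roll": 0, "jaw": 0.015}, {"tx": -0.004, "ty": 0, "tz": 0.0014, "roll": 0, "jaw": 0.015}, {"tx": -0.004, "ty": 0, "tz": 0.0015, "roll": 0, "jaw": 0.015}, {"tx": 0, "ty": 0, "tz": 0, "roll": 0, "jaw": 0.015}]'

```text
t: 16.77
position: [0.5797, -0.0221, 0.2056]
orientation: [180.0, 0.0, 98.4]
contact_force: [0.2, -2.5, 2.1]
finger_gap: 0.0238
gripper_force: 12.0
```

```bash
python3 -c "
from dial import *
print(read(.3,n=1)); delta(.573,.024,.2173,98.3)"
```

```text
{'hub_mm': array([ 0.5, -5. ]), 'needle': 0.032, 'needle_c': 44.3, 'mark': 0.102, 'mark_c': 41.4}
at [ 0.5797 -0.022   0.2057] [180.    0.   98.4] t 16.82 F [-0.8 -2.2  2.2] gap 0.0239 gf 12.0
after roll 0.002 tx 0.0464 ty -0.0 tz -0.0116
```

>>> servo_tool --commands '[{"tx": -0.004, "ty": 0, "tz": 0.0014, "roll": 0, "jaw": 0.015}, {"tx": -0.004, "ty": 0, "tz": 0.0014, "roll": 0, "jaw": 0.015}, {"tx": 0, "ty": 0, "tz": 0, "roll": 0, "jaw": 0.015}, {"tx": 0, "ty": 0, "tz": 0, "roll": 0, "jaw": 0.015}, {"tx": 0, "ty": 0, "tz": 0, "roll": 0, "jaw": 0.015}, {"tx": 0, "ty": 0, "tz": 0, "roll": 0, "jaw": 0.015}, {"tx": 0, "ty": 0, "tz": 0, "roll": 0, "jaw": 0.015}, {"tx": 0, "ty": 0, "tz": 0, "roll": 0, "jaw": 0.015}, {"tx": 0, "ty": 0, "tz": 0, "roll": 0, "jaw": 0.015}, {"tx": 0, "ty": 0, "tz": 0, "roll": 0, "jaw": 0.015}]'

```text
t: 18.08
position: [0.5808, -0.0294, 0.2027]
orientation: [180.0, 0.0, 98.4]
contact_force: [0.2, -2.8, 0.3]
finger_gap: 0.0242
gripper_force: 12.0
```

```bash
python3 -c "
from dial import *
print(read(.35,n=4,save='pics/rect3.png')); delta(.573,.024,.2173,98.3)"
```

```text
{'hub_mm': array([ 0., -5.]), 'needle': 0.004, 'needle_c': 45.9, 'mark': 0.043, 'mark_c': 43.2}
at [ 0.5808 -0.0294  0.2027] [180.    0.   98.4] t 18.27 F [ 0.3 -2.   1.7] gap 0.0238 gf 12.0
after roll 0.0022 tx 0.054 ty -0.0 tz -0.0146
```

View pics/rect3.png

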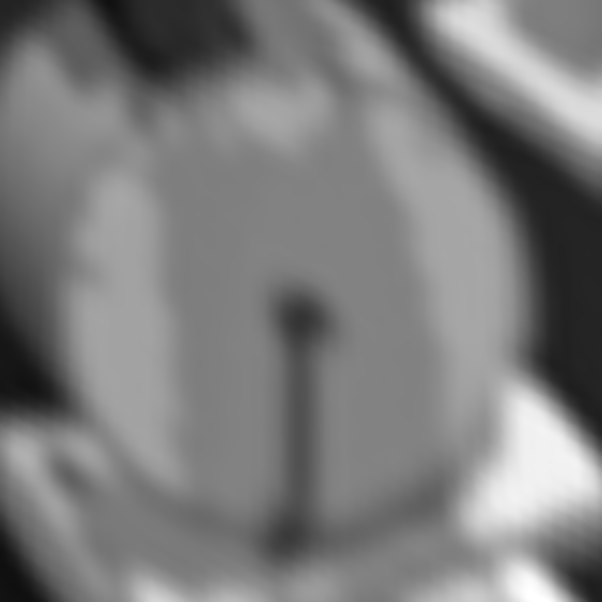

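The rectified dial shows the needle at column 300 and the mark at (287,540), just left of it: about 0.04 rad short. A slight further rock.

>>> servo_tool --commands '[{"tx": -0.002, "ty": 0, "tz": 0.0008, "roll": 0, "jaw": 0.015}, {"tx": -0.002, "ty": 0, "tz": 0.0008, "roll": 0, "jaw": 0.015}, {"tx": 0, "ty": 0, "tz": 0, "roll": 0, "jaw": 0.015}, {"tx": 0, "ty": 0, "tz": 0, "roll": 0, "jaw": 0.015}, {"tx": 0, "ty": 0, "tz": 0, "roll": 0, "jaw": 0.015}, {"tx": 0, "ty": 0, "tz": 0, "roll": 0, "jaw": 0.015}, {"tx": 0, "ty": 0, "tz": 0, "roll": 0, "jaw": 0.015}, {"tx": 0, "ty": 0, "tz": 0, "roll": 0, "jaw": 0.015}, {"tx": 0, "ty": 0, "tz": 0, "roll": 0, "jaw": 0.015}, {"tx": 0, "ty": 0, "tz": 0, "roll": 0, "jaw": 0.015}]'

```text
t: 19.52
position: [0.5813, -0.0333, 0.201]
orientation: [-180.0, -0.0, 98.4]
contact_force: [-0.1, -0.3, 0.8]
finger_gap: 0.0237
gripper_force: 12.0
```

```bash
python3 -c "
from dial import *
print(read(.37,n=4)); delta(.573,.024,.2173,98.3)
p,d=cams.camera('scene'); np.savez('scene4.npz',p=p,d=d)
p,d=cams.camera('top'); np.savez('top4.npz',p=p,d=d)
# gauge roll & foot offset: geometry from the foot's upper edges (bright), view crop
u=proj('scene',[.588,.02,.11])[0].astype(int); s=np.load('scene4.npz')['p']
b=cv2.resize(s[u[1]-45:u[1]+55,u[0]-50:u[0]+50,::-1],None,fx=6,fy=6,interpolation=cv2.INTER_CUBIC); cv2.imwrite('pics/end.png',b); print(u-[50,45])"
```

```text
{'hub_mm': array([ 0.5, -4.5]), 'needle': -0.004, 'needle_c': 41.2, 'mark': 0.029, 'mark_c': 47.1}
at [ 0.5813 -0.0333  0.201 ] [-180.    -0.    98.4] t 19.73 F [ 1.  -0.1  0.7] gap 0.0241 gf 12.0
after roll 0.0021 tx 0.0579 ty 0.0 tz -0.0163
[284 153]
```

View pics/end.png

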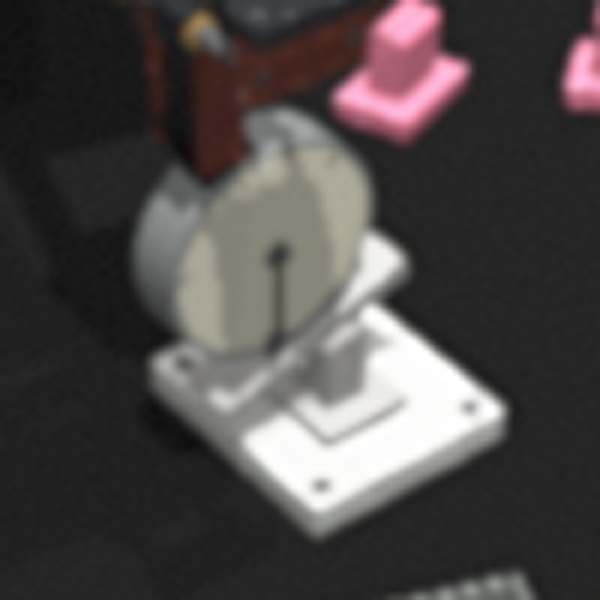

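The picture shows the gauge tilted on the stud, its foot clear of the plate, with the needle pointing to the mark at (273,340). One last fine nudge and settle.

>>> servo_tool --commands '[{"tx": -0.002, "ty": 0, "tz": 0.0009, "roll": 0, "jaw": 0.015}, {"tx": 0, "ty": 0, "tz": 0, "roll": 0, "jaw": 0.015}, {"tx": 0, "ty": 0, "tz": 0, "roll": 0, "jaw": 0.015}, {"tx": 0, "ty": 0, "tz": 0, "roll": 0, "jaw": 0.015}, {"tx": 0, "ty": 0, "tz": 0, "roll": 0, "jaw": 0.015}, {"tx": 0, "ty": 0, "tz": 0, "roll": 0, "jaw": 0.015}, {"tx": 0, "ty": 0, "tz": 0, "roll": 0, "jaw": 0.015}, {"tx": 0, "ty": 0, "tz": 0, "roll": 0, "jaw": 0.015}, {"tx": 0, "ty": 0, "tz": 0, "roll": 0, "jaw": 0.015}, {"tx": 0, "ty": 0, "tz": 0, "roll": 0, "jaw": 0.015}, {"tx": 0, "ty": 0, "tz": 0, "roll": 0, "jaw": 0.015}]'

```text
t: 21.2
position: [0.5816, -0.0353, 0.2001]
orientation: [-180.0, 0.0, 98.4]
contact_force: [-0.5, -0.3, -0.1]
finger_gap: 0.0239
gripper_force: 12.0
```

```bash
python3 -c "
from dial import *
print(read(.38,n=4)); delta(.573,.024,.2173,98.3)"
```

```text
{'hub_mm': array([ 1., -4.]), 'needle': 0.033, 'needle_c': 41.1, 'mark': 0.022, 'mark_c': 45.4}
at [ 0.5816 -0.0353  0.2002] [-180.     0.    98.4] t 21.4 F [-0.1 -0.3 -1.3] gap 0.0242 gf 12.0
after roll 0.0021 tx 0.0599 ty 0.0 tz -0.0171
```

```bash
python3 -c "
from plant import manip
print(manip.close_job())"
```

```text
the job is handed in; nothing more can be done
None
```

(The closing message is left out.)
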